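# Reset the tripped breaker under the sprung cover and switch the output back on

### The arm

A 7-joint arm with a two-finger parallel gripper is mounted at the origin on a cart in front of the work surface, level with it; the furniture and walls round the work are solid. World frame = base frame: x ahead of the robot, y to its left, z up, the work surface at z = 0. Lengths are in m, angles in rad, forces in N, time in s.
With the tool pointing down it reaches from about 0.35 to 0.9 m from the base axis. Payload 7.2 kg.
Tool frame: the origin (TCP) lies midway between the tips of the shut fingers; the grasp point (between the pads) lies 19 mm behind it; z points along the fingers, y is the line along which they close (so a half turn about z gives the same grasp; the last joint's range is limited). The gripper opens to 85 mm and grips with 20 to 120 N. Pads are 22 mm wide; open, the fingers measure 114 mm over their backs; the gripper's body (76 mm by 85 mm) begins 54 mm behind the grasp point. The pads swing forward as they close: fully open they stand 13 mm farther back than shut.
Start: joints at [1.117, 0.411, -0.013, 1.596, 0.006, 1.134, -0.082], TCP at [0.235, -0.579, 0.192] pointing down, gripper open.
Joint ranges: [-2.95, 2.95], [-0.29, 1.99], [-1.47, 1.44], [0.14, 2.54], [-1.03, 4.17], [0.13, 1.85], [-2.86, 2.86]. Speed limits (rad/s): [2.39, 2.39, 3.01, 3.01, 3.14, 3.14, 3.14].

### API

Orientations are given as a unit quaternion [w, x, y, z].
In Python, from plant import r, viewer, status, sign_off gives the robot as it stands (r), with the cameras (viewer), the job as plain functions and the readings (status).
- The arm moves only by the shell command python3 steer.py FILE [OPENING] [FORCE], which reads ROWS from the file FILE. ROWS is a JSON list of rows, 1 to 8 of them, each an object with the fields xyz (a list: dx, dy, dz in m), twist (a turn about the tool's z in rad); a field left out counts as zero; each row shifts and turns the commanded pose from where the row before left it, along the tool's axes as they then stand; what a row does not reach is not made up. A row lasts 1/10 s, in which the tool goes at most 0.05 m and 0.15 rad, less where a joint would pass 70% of its speed; a pose out of reach is approached as far as the arm can. OPENING is the finger opening in m, set as the command begins (- or left out keeps the last). The fingers move at their own pace and stop on an object; FORCE is the grip in N (left out, the last holds). Time passes only in rows, so rows that do not move let the fingers close. It prints the time, the measured TCP pose, the force, the opening and the grip force at its end. Input that does not fit is refused with a message, and nothing moves.
- status.get_obs(): the state, without advancing time (a new reading comes with each control period).
- viewer.get_image(name): name is "scene" or "side" or "wrist"; returns the picture (480x640x3 uint8, red, green, blue); there is no depth.
- viewer.camera_params(name): a dict with "fx", "fy", "cx", "cy" (pixels), "view" (4x4, takes a point from world to camera coordinates); the wrist camera has in their place "T_tool_cam" (4x4, takes a point from camera to tool coordinates, whose origin is the TCP and whose axes are the flange's). Camera axes: x right, y up, looking along -z (the intrinsics and any distortion apply to the point x, -y, -z); pixel columns grow to the right and rows downward; lengths in m; the calibration is good to about 2 mm. A picture is of the moment at which its call begins: read the wrist's pose just before it. camera_params takes no time and is no camera call.
- sign_off(): hands the job in; it is judged then, once.
The state is a dict: "clock": time; "qpos": joint angles; "joint_vel": joint speeds; "effort": joint torques, N m; "ee_pos": TCP position; "ee_rot": TCP orientation; "wrist_force": force on the tool from outside, world axes, zero at the start; "moment": the same for the moment, N m; "width": finger opening in m; "finger_force": force on a finger pad.
Only numpy, scipy, OpenCV 4.12 (cv2) and the standard library are available. Lean on these libraries where they do the work, as an engineer would, in place of code of your own. Each camera call takes 0.05 s, during which the arm holds its last target. There are 200 camera calls.

### The job

A breaker in the bench's breaker box has tripped and its white button has popped up: with the closed fingertips press down the paddle latch on the front so that the clear cover springs fully open, then press the popped-up button all the way home without pressing on the other two breakers. Push the cover back down until the latch catches it, and only then switch the output on by pressing down the raised near end of the rocker beside the cover. Nothing is to be picked up, and the things lying about stay where they are.

Things in the scene. Friction and masses are not known exactly. Their poses are not given: they have to be found in the camera images.
- breaker_box: Grey breaker box 112 (x) x 180 (y) x 63 mm, fixed to the bench. Origin: centre of its underside; +x to its back, +y to its left seen from the front. Left: open well under the clear cover, y -0.033 to 0.087, x -0.049 to 0.052, rim z 0.060, inner panel with breakers z 0.036. Right: switch bay, top z 0.063. Cable glands stick out 20 mm at the back, z 0.03.
- latch_pad (a point): Point to press on the black paddle latch: its top face, 34 mm in front of its pivot (box x -0.0675, y 0.027, z 0.034). The paddle, 46 mm wide (y), sticks out level from the front, box x -0.118 to -0.072, top z 0.038. A 26 mm wide hook stands up behind it to z 0.070 and swings forward up to 10 mm as the paddle goes down.
- latch (a joint): Paddle latch, rad: 0 at rest, its hook over the steel bar on the cover's front lip; 0.35 pressed down to the stop (12 mm at latch_pad). It lets go of the cover by about 0.2. A spring brings it back: 1.3 N at the start, 3.5 N at the stop, at latch_pad.
- cover_edge (a point): Point to press when shutting: outer (upper) face of the clear cover on the front part of its frame, 92 mm from the hinge line, 4 mm above it when shut, 22 mm behind the front edge. The cover: grey frame, clear pane, 124 mm wide (box y 0.027 +- 0.062), 114 mm from hinge to front edge, 6 mm thick, 18 mm front lip with a low steel bar.
- cover (a joint): Cover, rad; hinge line along box y at x 0.056, z 0.064. 0 shut and latched (rests within 0.01), opens up and back to 1.85. A light damped spring opens it in about 2 s and holds it open; 1 to 2 N at the free edge move it. Shut it by pushing its outer face from behind and above down in an arc; the last 12 mm, over the hook, take about 5 N, then it snaps in; it gives 2 mm past shut.
- breaker_a: Push-to-reset breaker: black base 30 x 24 x 3 mm, steel neck dia 14 mm, 8.5 mm high. Origin on the inner panel on the button's axis, z up. The three stand in a row at box x -0.012, y 0.065, 0.027 and -0.011; which stands where varies.
- breaker_b: A second breaker of the same kind.
- breaker_c: A third breaker of the same kind.
- button_a (a joint): Button of breaker_a, m: 0 popped up (top 17.5 mm above the panel, 9 mm proud of the neck), 0.007 home (2 mm proud). Over-centre: needs about 5 N, snaps home past the middle and stays.
- button_b (a joint): Button of breaker_b, same values.
- button_c (a joint): Button of breaker_c, same values.
- button_a_top (a point): Centre of the top of breaker_a's white button, dia 10 mm; the button goes straight down.
- button_b_top (a point): The same on breaker_b.
- button_c_top (a point): The same on breaker_c.
- rocker_near_end (a point): On the top face of the black output rocker, 19 mm from its pivot, at the end nearest the box's front. The rocker is 46 mm long (box x) and 26 mm wide; pivot at box x 0.004, y -0.062, z 0.063, top face 8 mm above it (raised near end z 0.075), in a bezel 2 mm high.
- rocker (a joint): Output rocker, rad: 0 off (near end raised 0.2 rad), 0.4 on (near end down 0.2 rad). Over-centre: needs about 3.5 N at the near end, snaps over past 0.2 and stays. A flat fingertip must press the near half only, else the far end comes up under it.
- multimeter: Hand multimeter, red and black, 145 x 70 x 44 mm; loose, to be left alone. Origin: centre of its underside.
- marker: White marker pen with a black cap, 15 x 132 x 16 mm; loose, to be left alone. Origin: centre of its underside.
- tape_roll: Yellow roll of tape lying flat, dia 62 mm, 17 mm high; loose, to be left alone. Origin: centre of its underside.
- screw_jar: Small screw jar with a black lid, dia 50 mm, 69 mm high; loose, to be left alone. Origin: centre of its underside.
- cell_block: Block of 12 pink cells in black spacers, 62 x 102 x 66 mm; loose, to be left alone. Origin: centre of its underside.
- spare_board: Small blue circuit board, 17 x 30 x 11 mm, lying left of the paddle latch; loose, to be left alone. Origin: centre of its underside.
- fuse_holder: Black inline fuse holder with an orange top, 20 x 45 x 26 mm, lying right of the paddle latch; loose, to be left alone. Origin: centre of its underside.
- usb_charger: White plug-in charger, 44 x 76 x 30 mm; loose, to be left alone. Origin: centre of its underside.

How it is judged:
On the way, in this order (a step that is already met when the one before it is completed fails the run):
1. the latch has been pressed and the cover has sprung open (value of joint cover above 1.5 rad and value of joint rocker below 0.1 rad), for 0.1 s.
2. the tripped breaker's button has been pressed home with the cover open (value of joint button_a above 0.0055 m and value of joint cover above 1 rad), for 0.1 s.
3. the cover is down and the latch hook has caught it (value of joint cover below 0.035 rad and value of joint latch below 0.08 rad), for 0.2 s.
4. the rocker is on (value of joint rocker above 0.33 rad), for 0.1 s.
At the end, for the whole second after the job is handed in: All three buttons are home (over 5.5 of 7 mm), the cover is shut (within 0.035 rad) and held by the latch (latch within 0.08 rad of rest), and the rocker is on (over 0.33 of 0.4 rad) (all of step 3 and value of joint each of button_a, button_b, button_c above 0.0055 m and value of joint rocker above 0.33 rad); the robot touches nothing.
It fails at once if the rocker is switched over while the cover is not shut (value of joint rocker above 0.2 rad and value of joint cover above 0.06 rad).
It fails at once if one of the other two breakers is pressed on (over 2 N) (contact force between anything else and breaker_b above 2 N or contact force between anything else and breaker_c above 2 N).
It fails at once if one of the loose things lying about is picked up or shoved more than 20 mm (distance of any of multimeter, usb_charger, marker, tape_roll, screw_jar, cell_block, spare_board, fuse_holder from where it was at the start of the episode above 0.02 m).
It also fails if it takes over 54 s, if anything falls off the work surface, if the arm or the gripper's body presses on something with over 40 N, if the wrist force passes 120 N, or if a joint passes its speed limit or range.

## Working session

There is one attempt and no reset: what is moved stays moved. The work goes in short steps, Python scripts to look and compute and a shell command to move; the robot and the scene stay as the last step left them, time stands still between calls to the robot, and variables do not carry over. Pictures are saved under pics/ and viewed, at most 10 in all, crops included, and the job is handed in when it is done.

```bash
ls; mkdir -p pics; python3 - <<'E'
from plant import r, viewer, status, sign_off
import cv2,numpy as np
o=status.get_obs();print(o)
for n in("scene","side","wrist"):
    im=viewer.get_image(n);cv2.imwrite(f"pics/{n}0.png",im[:,:,::-1])
    print(n,{k:np.round(v,4).tolist() for k,v in viewer.camera_params(n).items()})
E
```

```text
pics
plant.py
steer.py
{'clock': 0.0, 'qpos': array([ 1.11681395,  0.41190977, -0.01268729,  1.59705295,  0.00557308,
        1.13426707, -0.08221353]), 'joint_vel': array([ 0.00068273,  0.00061989, -0.00074814,  0.00037753, -0.00188033,
       -0.00077846,  0.00150593]), 'effort': array([-4.81026845e-07, -6.00615835e+01,  6.82218354e-01, -2.99409628e+01,
        1.37504895e-02,  1.04984219e-02, -1.71663908e-05]), 'ee_pos': array([ 0.23492197, -0.57857193,  0.19084344]), 'ee_rot': array([-7.75113998e-04,  9.81455987e-01,  1.91685951e-01, -2.01791209e-04]), 'wrist_force': array([-0.51645603, -0.21659702, -0.28253092]), 'moment': array([-0.05745961, -0.01550685,  0.0146026 ]), 'finger_force': 0.0, 'width': 0.0855491235250924}
scene {'fx': 560.5908, 'fy': 560.5908, 'cx': 317.6744, 'cy': 235.0093, 'view': [[-0.5301, -0.8478, -0.0146, 0.2817], [0.3168, -0.214, 0.924, -0.2626], [-0.7865, 0.4851, 0.3821, -0.8066], [0.0, 0.0, 0.0, 1.0]]}
side {'fx': 616.5682, 'fy': 616.5682, 'cx': 313.2966, 'cy': 231.9289, 'view': [[0.9771, 0.2126, 0.0125, -0.5342], [-0.1856, 0.8213, 0.5394, 0.0737], [0.1044, -0.5294, 0.842, -1.5672], [0.0, 0.0, 0.0, 1.0]]}
wrist {'fx': 384.5831, 'fy': 384.5831, 'cx': 316.1274, 'cy': 245.5138, 'T_tool_cam': [[0.0012, 0.9653, 0.261, 0.0652], [1.0, -0.0013, 0.0, -0.0005], [0.0003, 0.261, -0.9653, -0.1815], [0.0, 0.0, 0.0, 1.0]]}
```

View pics/scene0.png

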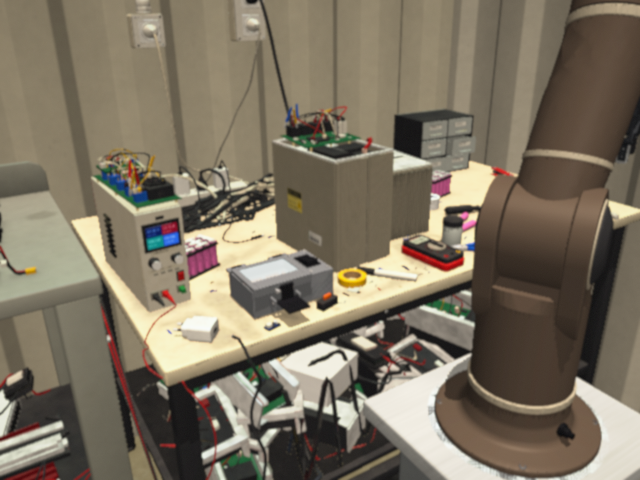

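View pics/side0.png

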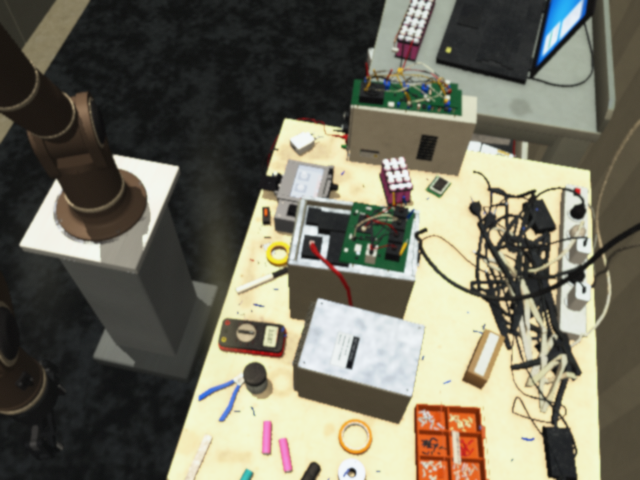

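The scene view shows the grey box at about (280,282), with the paddle at (292,300). The side view shows it at about (303,190), with a tall equipment box just to its right. I'll enlarge both.

```bash
cat > h.py <<'E'
import numpy as np,cv2
from plant import r, viewer, status, sign_off
from scipy.spatial.transform import Rotation as R
def cam(n,o=None):
    p=viewer.camera_params(n);K=np.array([[p['fx'],0,p['cx']],[0,p['fy'],p['cy']],[0,0,1]])
    if n=='wrist':
        o=o or status.get_obs();q=o['ee_rot'];T=np.eye(4);T[:3,:3]=R.from_quat(np.roll(q,-1)).as_matrix();T[:3,3]=o['ee_pos']
        V=np.linalg.inv(T@np.array(p['T_tool_cam']))
    else: V=np.array(p['view'])
    return K,V
def onplane(c,uv,z):
    K,V=c;d=np.linalg.inv(K)@np.array([*uv,1.]);d=V[:3,:3].T@(d*[1,-1,-1]);C=-V[:3,:3].T@V[:3,3]
    return C+d*(z-C[2])/d[2]
def proj(c,P):
    K,V=c;x=V[:3,:3]@np.asarray(P)+V[:3,3];x=K@(x*[1,-1,-1]);return x[:2]/x[2]
E
python3 - <<'E'
from h import *
a=cv2.imread('pics/scene0.png')[235:345,180:340];b=cv2.imread('pics/side0.png')[130:240,240:360]
a=cv2.resize(a,None,fx=5,fy=5,interpolation=2)
b=cv2.resize(b,None,fx=5,fy=5,interpolation=2)
cv2.imwrite('pics/a.png',a);cv2.imwrite('pics/b.png',b)
E
```

```text
(no output)
```

View pics/a.png

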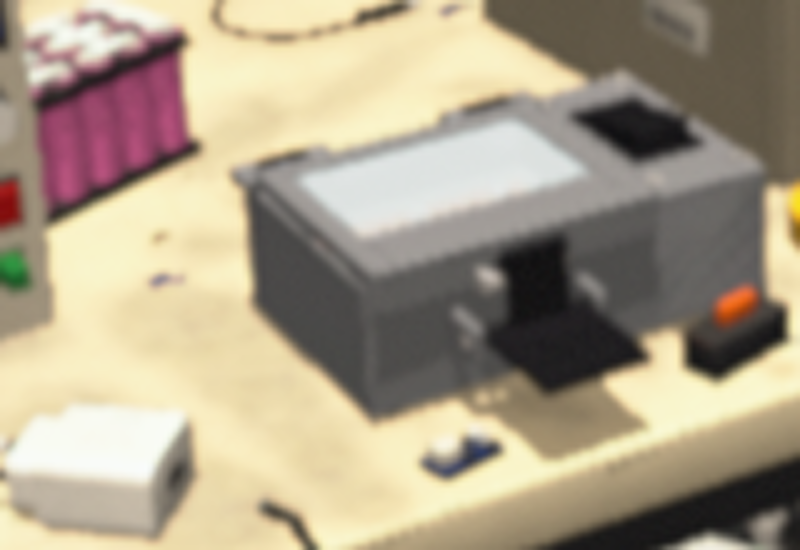

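View pics/b.png

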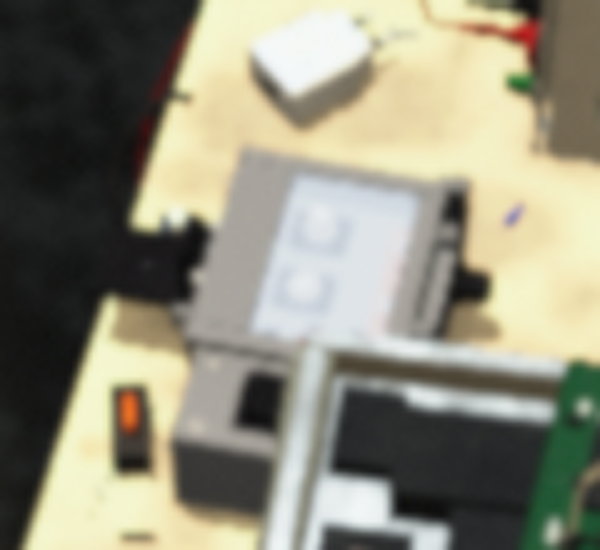

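```bash
python3 - <<'E'
from h import *
c=cam('scene')
f=lambda u,v:(180+u/5,235+v/5)
for n,u,v,z in[('FLb',376,418,0),('BLb',255,303,0),('FRt',763,170,.063),('BRt',622,72,.063),('padFL',545,388,.038),('padFR',648,355,.038)]:
    print(n,onplane(c,f(u,v),z).round(4))
c=cam('side');f=lambda u,v:(240+u/5,130+v/5)
for n,u,v,z in[('FLcover',243,150,.068),('FRt',177,435,.063),('FRb',177,500,0),('coverFR',187,340,.068),('padFL',120,232,.038),('padFR',108,293,.038),('btn?1',322,232,.0535),('btn?2',303,288,.0535)]:
    print(n,onplane(c,f(u,v),z).round(4))
E
```

```text
FLb [0.4531 0.1898 0.    ]
BLb [0.5633 0.1911 0.    ]
FRt [0.4432 0.0189 0.063 ]
BRt [0.5579 0.0163 0.063 ]
padFL [0.3796 0.1555 0.038 ]
padFR [0.3795 0.1119 0.038 ]
FLcover [0.4411 0.1872 0.068 ]
FRt [0.4501 0.0141 0.063 ]
FRb [0.4468 0.017  0.    ]
coverFR [0.4422 0.0659 0.068 ]
padFL [0.3862 0.1449 0.038 ]
padFR [0.3901 0.1061 0.038 ]
btn?1 [0.4892 0.156  0.0535]
btn?2 [0.4877 0.1196 0.0535]
```

```bash
echo '[{"xyz":[0,0,-0.05],"twist":0.13},{"xyz":[0,0,-0.05],"twist":0.13},{"xyz":[0,0,-0.05],"twist":0.126},{"xyz":[0.02,-0.045,-0.01]},{"xyz":[0.02,-0.045,-0.01]},{"xyz":[0.02,-0.045,-0.01]},{"xyz":[0.02,-0.045,-0.01]},{"xyz":[0.02,-0.045,0]}]' > m.json && python3 steer.py m.json 0 20
echo '[{"xyz":[0.02,-0.045,0]},{"xyz":[0.02,-0.045,0]},{"xyz":[0.01,-0.045,0]},{"xyz":[0.01,-0.045,0]},{"xyz":[0,-0.045,0]},{"xyz":[0,-0.045,0]},{"xyz":[0,-0.045,0]},{"xyz":[0,-0.04,0]}]' > m.json && python3 steer.py m.json
```

```text
clock: 0.95
ee_pos: [0.3356, -0.3533, 0.3828]
ee_rot: [0.001, 1.0, -0.0, 0.001]
wrist_force: [0.9, -1.4, -0.7]
width: 0.0001
finger_force: 0.0
clock: 1.75
ee_pos: [0.3943, 0.0023, 0.3815]
ee_rot: [0.0, 1.0, 0.0, 0.0]
wrist_force: [0.3, 0.3, -0.6]
width: -0.0003
finger_force: 0.0
```

```bash
echo '[{"xyz":[0,-0.05,0]},{"xyz":[0,-0.05,0]},{},{}]' > m.json && python3 steer.py m.json
python3 - <<'E'
from h import *
o=status.get_obs();im=viewer.get_image('wrist');cv2.imwrite('pics/w1.png',im[:,:,::-1]);c=cam('wrist',o);np.savez('w1.npz',K=c[0],V=c[1])
print(o['ee_pos'],o['qpos'].round(2))
for P in[(.503,.103,.063),(.4015,.13,.038),(.491,.168,.0535),(.491,.13,.0535),(.491,.092,.0535)]:print(proj(c,P).round())
E
```

```text
clock: 2.15
ee_pos: [0.3946, 0.1008, 0.3814]
ee_rot: [0.0, 1.0, 0.001, -0.0]
wrist_force: [-0.5, -1.0, -0.0]
width: 0.0002
finger_force: 0.0
[0.39458707 0.10080487 0.38136276] [ 0.32 -0.06 -0.63  1.72 -0.04  1.47 -1.88]
[315. 105.]
[295. 186.]
[263. 115.]
[293. 116.]
[323. 116.]
```

View pics/w1.png

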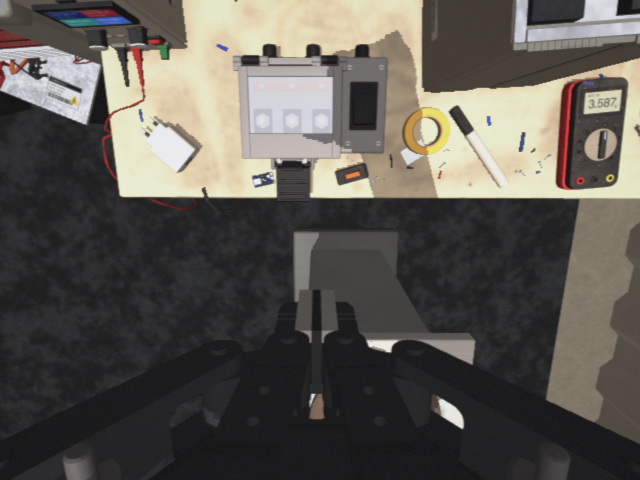

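The wrist view shows the box square to the arm. The paddle is at (293,180), the rocker at (364,105) and the buttons are near (262,121), (292,121) and (321,121). There is a gap to the tall box, which starts at u≈423.

```bash
python3 - <<'E'
from h import *
d=np.load('w1.npz');c=(d['K'],d['V']);im=cv2.imread('pics/w1.png');g=im.max(2)
def blob(u0,u1,v0,v1,t):
    m=(g[v0:v1,u0:u1]<t).astype(np.uint8);n,l,s,ce=cv2.connectedComponentsWithStats(m);i=1+s[1:,4].argmax()
    x,y,w,h,a=s[i];return (x+u0,y+v0,w,h,a),cv2.minAreaRect(np.argwhere(l==i)[:,::-1].astype(np.float32))
for n,a,z in[('paddle',(268,318,160,196,60),.038),('rocker',(343,386,70,140,60),.071)]:
    b,rc=blob(*a);x,y,w,h,_=b;print(n,b,rc,onplane(c,(x,y),z).round(4),onplane(c,(x+w,y+h),z).round(4))
for n,u,v,z in[('coverFL',241,158,.068),('coverFR',341,158,.068),('boxFR',383,151,.063),('boxBR',387,58,.063),('b1',262,121,.05),('b2',292,121,.05),('b3',321,121,.05),('tall',423,90,0)]:print(n,onplane(c,(u,v),z).round(4))
# edges of box right side
E
```

```text
paddle (np.int32(275), np.int32(161), np.int32(35), np.int32(10), np.int32(226)) ((24.0, 5.5), (9.0, 34.0), 90.0) [0.4343 0.1559 0.038 ] [0.4213 0.1092 0.038 ]
rocker (np.int32(350), np.int32(82), np.int32(28), np.int32(48), np.int32(1274)) ((20.5, 35.5), (47.0, 27.0), 90.0) [0.528  0.0611 0.071 ] [0.4735 0.0253 0.071 ]
coverFL [0.4392 0.1953 0.068 ]
coverFR [0.4397 0.0698 0.068 ]
boxFR [0.4483 0.0166 0.063 ]
boxBR [0.5558 0.0171 0.063 ]
b1 [0.4845 0.1699 0.05  ]
b2 [0.4846 0.1318 0.05  ]
b3 [0.4848 0.095  0.05  ]
tall [ 0.5281 -0.0448  0.    ]
```

```bash
echo '[{"xyz":[0.0003,-0.016,0.05]},{"xyz":[0,-0.0157,0.05]},{"xyz":[0,0,0.05]},{"xyz":[0,0,0.05]},{"xyz":[0,0,0.05]},{"xyz":[0,0,0.05]},{"xyz":[0,0,0.02]},{}]' > m.json && python3 steer.py m.json
python3 - <<'E'
from h import *
o=status.get_obs();im=viewer.get_image('wrist');c=cam('wrist',o);print(o['ee_pos'])
cv2.imwrite('pics/w2.png',im[:,:,::-1])
E
```

```text
clock: 3.0
ee_pos: [0.3931, 0.128, 0.0634]
ee_rot: [0.001, 1.0, -0.001, -0.003]
wrist_force: [-0.6, -1.2, -0.1]
width: 0.0003
finger_force: 0.0
[0.3930989  0.12795309 0.06338413]
```

View pics/w2.png

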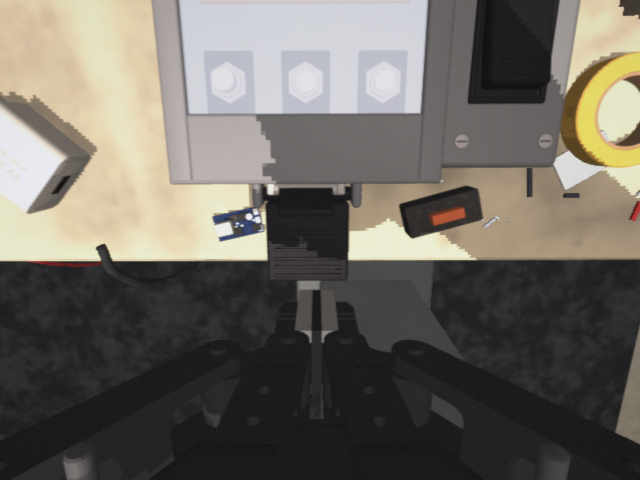

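The latch paddle spans u 267–349, v 197–279, just ahead of the fingertips. The breaker buttons are near (227,80), (306,80) and (384,80).

```bash
python3 - <<'E'
from h import *
o=status.get_obs();c=cam('wrist',o);print(o['ee_pos'],o['ee_rot'])
for n,u,v,z in[('padFL',267,279,.038),('padFR',349,279,.038),('coverFL',170,184,.068),('coverFR',441,184,.068),('rockNear R',545,104,.065),('rockNear L',470,102,.065),('b1',227,80,.0465),('b2',306,80,.0465),('b3',384,80,.0465)]:print(n,onplane(c,(u,v),z).round(4))
print(proj(c,o['ee_pos']))
E
```

```text
[0.39448702 0.12884288 0.06525953] [ 4.59244329e-04  9.99998107e-01 -8.96035210e-04 -1.66505404e-03]
padFL [0.383  0.1573 0.038 ]
padFR [0.383 0.11  0.038]
coverFL [0.4407 0.1963 0.068 ]
coverFR [0.4406 0.0713 0.068 ]
rockNear R [0.4756 0.0271 0.065 ]
rockNear L [0.4764 0.0606 0.065 ]
b1 [0.4881 0.1719 0.0465]
b2 [0.4881 0.1338 0.0465]
b3 [0.4881 0.0962 0.0465]
[316.39376883 276.34488429]
```

```bash
echo '[{"xyz":[0.003,-0.003,0.01]},{"xyz":[0,0,0.01]},{"xyz":[0,0,0.006]},{"xyz":[0,0,0.006]},{"xyz":[0,0,0.004]},{"xyz":[0,0,0.004]},{},{}]' > m.json && python3 steer.py m.json
```

```text
clock: 3.85
ee_pos: [0.3982, 0.1333, 0.0262]
ee_rot: [-0.0, 1.0, -0.0, 0.0]
wrist_force: [-0.5, -0.3, -0.9]
width: 0.0004
finger_force: 0.0
```

```bash
echo '[{"xyz":[0,0,0.001]},{},{},{}]' > m.json && python3 steer.py m.json; python3 - <<'E'
from h import *
o=status.get_obs();print(o['wrist_force'],o['ee_pos'])
a=viewer.get_image('wrist')[:300,100:640,::-1];b=cv2.resize(viewer.get_image('scene')[235:345,220:340,::-1],None,fx=2.7,fy=2.7)
b=cv2.copyMakeBorder(b,0,3,0,540-b.shape[1],0);cv2.imwrite('pics/w3.png',np.vstack([a,b]))
E
```

```text
clock: 4.25
ee_pos: [0.3983, 0.1332, 0.0253]
ee_rot: [-0.0, 1.0, -0.0, 0.0]
wrist_force: [-0.9, -0.7, -0.2]
width: 0.0
finger_force: 0.0
[-0.91300557 -0.6506197  -0.22790475] [0.39830147 0.13322178 0.02525159]
```

View pics/w3.png

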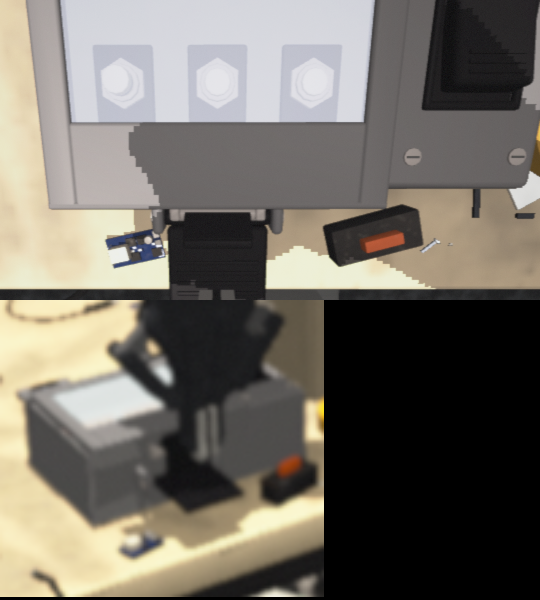

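No contact force yet, although the fingertips sit right over the paddle. I'll go down further in small steps and watch the force.

```bash
for i in 1 2 3; do :; done; echo '[{"xyz":[0,0,0.002]},{"xyz":[0,0,0.002]},{},{}]' > m.json && python3 steer.py m.json; python3 - <<'E'
from h import *
o=status.get_obs();print(o['wrist_force'],o['moment'],o['effort'].round(2))
im=viewer.get_image('scene')[270:330,260:330,::-1];im=cv2.resize(im,None,fx=9,fy=9,interpolation=2);cv2.imwrite('pics/s4.png',im)
c=cam('scene')
for P in[o['ee_pos'],(.383,.157,.038),(.383,.11,.038),(.429,.133,.038)]:print(((proj(c,P)-[260,270])*9).round())
E
```

```text
clock: 4.75
ee_pos: [0.3981, 0.1332, 0.021]
ee_rot: [0.0, 1.0, -0.0, -0.0]
wrist_force: [-0.2, 0.0, 0.4]
width: -0.0001
finger_force: 0.0
[-0.20196569  0.04926662  0.35999203] [ 0.03162443 -0.01647545  0.00228684] [-0.000e+00 -4.231e+01 -5.140e+00 -1.841e+01  2.000e-02 -1.000e-02
 -1.000e-02]
[314. 387.]
[246. 378.]
[446. 314.]
[240. 254.]
```

View pics/s4.png

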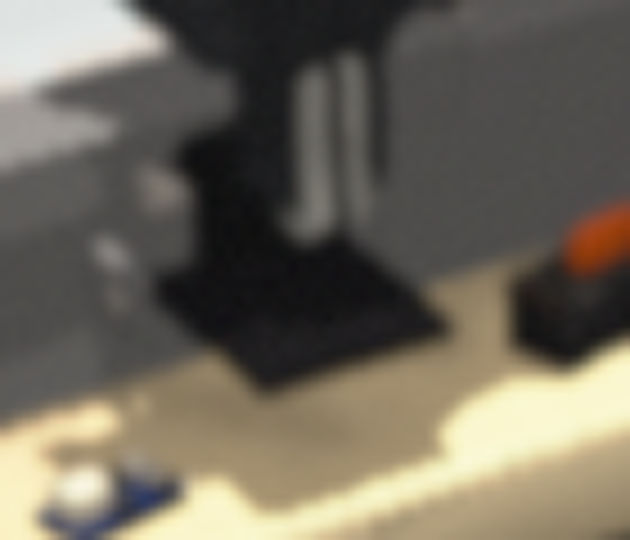

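```bash
python3 - <<'E'
from h import *
o=status.get_obs();c=cam('wrist',o);s=cam('scene');P=o['ee_pos']
for dz in(0,.01,.02,.03,.04):
  for dx in(-.011,.011):print(dz,dx,proj(c,P+[dx,0,dz]).round(),((proj(s,P+[dx,0,dz])-[260,270])*9).round())
for n in('w1','w2'):
  g=cv2.imread(f'pics/{n}.png').max(2);print(n,g[262:312:2,308],g[262:312:2,325])
E
```

```text
0 -0.011 [316. 297.] [340. 409.]
0 0.011 [316. 255.] [288. 364.]
0.01 -0.011 [316. 305.] [339. 367.]
0.01 0.011 [316. 261.] [286. 322.]
0.02 -0.011 [316. 314.] [338. 324.]
0.02 0.011 [316. 268.] [284. 280.]
0.03 -0.011 [316. 324.] [336. 281.]
0.03 0.011 [316. 276.] [283. 237.]
0.04 -0.011 [316. 335.] [335. 238.]
0.04 0.011 [316. 284.] [281. 195.]
w1 [130 130 129 128 129 129 124 122 118 114 115 111 110 108  82  82  82  81
  83  82  82  80  82  82  82] [68 69 68 68 68 67 66 65 66 67 66 68 66 70 81 83 82 82 82 83 83 82 80 81
 82]
w2 [ 63  62  65  55  62  62  52  58  61  79 135 132 132 132  87  83  83  82
  82  82  83  84  83  83  83] [61 60 64 56 61 61 54 61 58 50 70 70 72 70 80 82 83 83 83 83 83 82 81 83
 82]
```

The paddle hasn't moved, and the visible tips end about 30–40 mm above the reported TCP. I'll keep feeling downward for contact.

```bash
echo '[{"xyz":[0,0,0.004]},{"xyz":[0,0,0.004]},{}]' > m.json && python3 steer.py m.json | grep -E 'pos|wrist'; echo '[{"xyz":[0,0,0.003]},{"xyz":[0,0,0.003]},{}]' > m.json && python3 steer.py m.json| grep -E 'pos|wrist'; python3 - <<'E'
from h import *
a=viewer.get_image('side')[150:220,245:335,::-1];b=viewer.get_image('scene')[260:330,250:340,::-1]
cv2.imwrite('pics/s5.png',cv2.resize(np.hstack([a,b]),None,fx=4.4,fy=4.4,interpolation=2))
c=cam('side');P=status.get_obs()['ee_pos']
for dz in(0,.02,.04):print(((proj(c,P+[0,0,dz])-[245,150])*4.4).round())
E
```

```text
ee_pos: [0.3977, 0.1331, 0.0126]
wrist_force: [-0.5, -0.1, -0.4]
ee_pos: [0.3979, 0.1331, 0.0068]
wrist_force: [1.5, -0.9, 1.3]
[101. 168.]
[ 99. 147.]
[ 98. 126.]
```

View pics/s5.png

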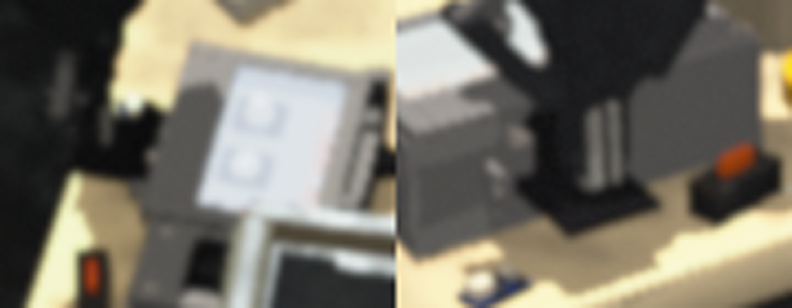

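The tips are now at the paddle and the force is starting to rise (1.3 N). The real tips are therefore about 31 mm above the reported TCP, and I'll use that offset from here on. Now I press.

```bash
echo '[{"xyz":[0,0,0.003]},{"xyz":[0,0,0.003]},{}]' > m.json && python3 steer.py m.json | grep -E 'pos|wrist'; echo '[{"xyz":[0,0,0.003]},{"xyz":[0,0,0.002]},{},{},{}]' > m.json && python3 steer.py m.json| grep -E 'pos|wrist'
```

```text
ee_pos: [0.3979, 0.1331, 0.0008]
wrist_force: [0.3, 0.6, 0.5]
ee_pos: [0.3981, 0.1333, -0.0038]
wrist_force: [-0.5, 0.5, 1.0]
```

```bash
echo '[{"xyz":[0,0,0.002]},{"xyz":[0,0,0.002]},{}]' > m.json && python3 steer.py m.json | grep -E 'pos|wrist'; echo '[{"xyz":[0,0,0.002]},{"xyz":[0,0,0.002]},{}]' > m.json && python3 steer.py m.json| grep -E 'pos|wrist';python3 - <<'E'
from h import *
c=cam('scene');n=cv2.imread('pics/scene0.png').astype(int);o=viewer.get_image('scene')[:,:,::-1]
d=abs(o.astype(int)-n).max(2)
print('cover pane diff',d[240:275,232:262].mean(),d[240:265,240:300].mean())
w=viewer.get_image('wrist')[:,:,::-1];cv2.imwrite('pics/w6.png',w)
f=[]
for i in range(6): f.append(status.get_obs()['wrist_force'][2])
print(np.round(f,2))
E
```

```text
ee_pos: [0.3982, 0.1333, -0.008]
wrist_force: [-1.7, 0.1, 2.7]
ee_pos: [0.3987, 0.1333, -0.0111]
wrist_force: [-4.9, -1.7, 20.0]
cover pane diff 81.0847619047619 112.22266666666667
[19.49 19.49 19.49 19.49 19.49 19.49]
```

Force reached 20 N, so the paddle is on its stop, and the cover pane has changed in the image. I'll ease off, let the cover open, and look.

```bash
echo '[{"xyz":[0,0,-0.005]},{},{},{},{},{},{"xyz":[-0.01,0,-0.03]},{"xyz":[-0.01,0,-0.05]}]' > m.json && python3 steer.py m.json| grep -E 'pos|wrist';echo '[{"xyz":[0,0,-0.05]},{"xyz":[0,0,-0.05]},{"xyz":[0,0,-0.05]},{"xyz":[0,0,-0.05]},{"xyz":[0,0,-0.05]},{"xyz":[0,0,-0.04]},{},{}]' > m.json && python3 steer.py m.json| grep -E 'clock|pos|wrist'
python3 - <<'E'
from h import *
o=status.get_obs();im=viewer.get_image('wrist')[:,:,::-1];s=viewer.get_image('scene')[:,:,::-1]
cv2.imwrite('pics/s7.png',s);cv2.imwrite('pics/w7.png',im);c=cam('wrist',o);np.savez('w7.npz',K=c[0],V=c[1])
a=cv2.resize(im[0:240,150:450],None,fx=1.8,fy=1.8,interpolation=2);b=cv2.resize(s[220:340,220:350],(260,240),interpolation=2)
b=cv2.copyMakeBorder(b,0,a.shape[0]-240,0,0,0);cv2.imwrite('pics/v7.png',np.hstack([a,b]))
E
```

```text
ee_pos: [0.3763, 0.1326, 0.0709]
wrist_force: [1.7, -0.6, 0.7]
clock: 8.6
ee_pos: [0.3789, 0.133, 0.3626]
wrist_force: [-0.7, -0.4, -1.2]
```

View pics/v7.png

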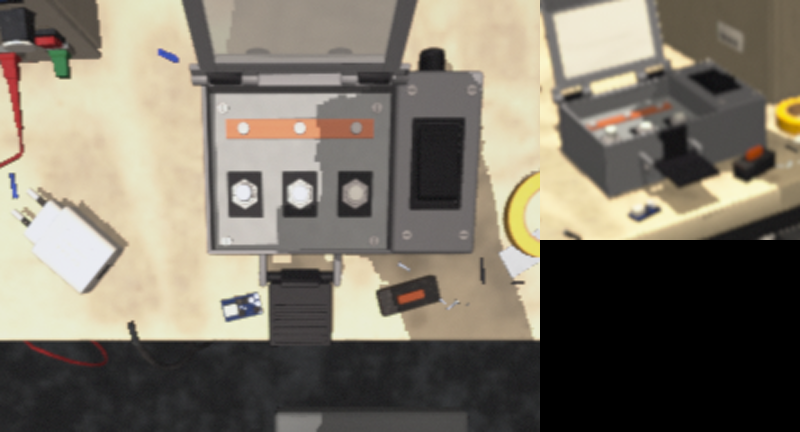

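The cover is fully open. The breakers are at wrist pixels (286,107), (317,107) and (347,107), and the left one's white top is displaced outward, which suggests it is the raised one. I'll move over it with the wrist turned a quarter, so the camera stays clear of the open cover, and confirm numerically.

```bash
python3 - <<'E'
from h import *
# bright button-top centroid vs dark base rect for each breaker
for n,cx,dv,rs in(('w3',[123,217,311],80,32),('w7',[286,317,347],107,13)):
    im=cv2.imread(f'pics/{n}.png');h=cv2.cvtColor(im,6)
    for u in cx:
        p=h[dv-rs:dv+rs,u-rs:u+rs].astype(float);q=p-p.min();w=q>q.max()*.85;v,uu=np.argwhere(w).mean(0)
        print(n,u,(u-rs+uu).round(1),(dv-rs+v).round(1),w.sum(),p.max())
E
echo '[{"xyz":[0.0363,-0.0128,0]},{"xyz":[0.0363,-0.0128,0]},{"xyz":[0.0363,-0.0128,0]},{"xyz":[0,0,0.02],"twist":-0.143},{"xyz":[0,0,0.02],"twist":-0.143},{"xyz":[0,0,0.02],"twist":-0.143},{"xyz":[0,0,0.02],"twist":-0.143},{"xyz":[0,0,0.02],"twist":-0.143}]' > m.json && python3 steer.py m.json| grep -E 'pos|wrist|rot'
echo '[{"xyz":[0,0,0.02],"twist":-0.143},{"xyz":[0,0,0.02],"twist":-0.143},{"xyz":[0,0,0.02],"twist":-0.143},{"xyz":[0,0,0.02],"twist":-0.143},{"xyz":[0,0,0.02],"twist":-0.143},{"xyz":[0,0,0.02],"twist":-0.143},{},{}]' > m.json && python3 steer.py m.json| grep -E 'clock|pos|wrist|rot'
python3 - <<'E'
from h import *
o=status.get_obs();im=viewer.get_image('wrist')[:,:,::-1];cv2.imwrite('pics/w8.png',im);c=cam('wrist',o);np.savez('w8.npz',K=c[0],V=c[1])
print(o['qpos'].round(2))
hs=cv2.cvtColor(im,cv2.COLOR_BGR2GRAY)
for y in(.1715,.1335,.0955):
    q=np.array([proj(c,(.488+a,y+b,.039)) for a in(-.015,.015) for b in(-.012,.012)]);t=proj(c,(.488,y,.0465));t2=proj(c,(.488,y,.0535));print(y,q.round().tolist(),t.round(1),t2.round(1))
E
```

```text
w3 123 114.9 78.6 568 229.0
w3 217 217.3 81.7 544 230.0
w3 311 314.2 81.5 532 230.0
w7 286 284.2 107.6 91 236.0
w7 317 315.8 107.1 125 236.0
w7 347 347.4 106.5 50 191.0
ee_pos: [0.4864, 0.1713, 0.2597]
ee_rot: [-0.0, 0.936, 0.353, -0.001]
wrist_force: [0.4, 0.1, -0.3]
clock: 10.3
ee_pos: [0.4865, 0.1716, 0.1415]
ee_rot: [-0.001, 0.708, 0.707, -0.001]
wrist_force: [0.2, -0.3, 0.6]
[ 0.34  0.46 -1.    1.87  0.44  1.06 -0.84]
0.1715 [[300.0, 247.0], [300.0, 217.0], [339.0, 247.0], [340.0, 217.0]] [319.6 234.5] [319.6 236.7]
0.1335 [[300.0, 294.0], [300.0, 265.0], [338.0, 294.0], [339.0, 265.0]] [319.5 282.8] [319.5 286.1]
0.0955 [[301.0, 337.0], [301.0, 310.0], [338.0, 337.0], [338.0, 310.0]] [319.4 328. ] [319.4 332.3]
```

The left breaker (largest y) is the raised one: its top is displaced 8 px, against 3 px for the right one. Next I check the alignment in the close view.

```bash
python3 - <<'E'
from h import *
d=np.load('w8.npz');c=(d['K'],d['V']);im=cv2.imread('pics/w8.png');h=cv2.cvtColor(im,6)
p=h[195:270,280:360];m=(p<60).astype(np.uint8);n,l,s,ce=cv2.connectedComponentsWithStats(m)
for i in range(1,n):
    if s[i,4]>60:print('dark',s[i]+[280,195,0,0,0])
m=(p>200).astype(np.uint8);n,l,s,ce=cv2.connectedComponentsWithStats(m)
for i in range(1,n):
    if s[i,4]>20:print('white',s[i]+[280,195,0,0,0],ce[i]+[280,195],onplane(c,ce[i]+[280,195],.0535))
o=status.get_obs();print(o['ee_pos'],proj(c,o['ee_pos']+[0,0,.04]))
E
```

```text
dark [299 218  37  30 508]
dark [299 265  37   5 185]
white [306 223  21  21 253] [315.4743083  233.91304348] [0.4849965 0.173589  0.0535   ]
[0.48713611 0.17184054 0.14231947] [319.29314489 312.9441843 ]
```

```bash
echo '[{"xyz":[0,0,0.04]},{"xyz":[0,0,0.04]},{"xyz":[0,0,0.03]},{"xyz":[0,0,0.005]},{"xyz":[0,0,0.005]},{}]' > m.json && python3 steer.py m.json| grep -E 'pos|wrist'
echo '[{"xyz":[0,0,0.003]},{"xyz":[0,0,0.003]},{}]' > m.json && python3 steer.py m.json| grep -E 'pos|wrist'
echo '[{"xyz":[0,0,0.002]},{}]' > m.json && python3 steer.py m.json| grep -E 'pos|wrist'
```

```text
ee_pos: [0.4882, 0.1721, 0.0234]
wrist_force: [0.1, -0.1, 1.1]
ee_pos: [0.4876, 0.1714, 0.0165]
wrist_force: [-0.3, -0.6, 0.4]
ee_pos: [0.4873, 0.1715, 0.0141]
wrist_force: [0.3, -0.3, -0.7]
```

```bash
for i in 1; do echo '[{"xyz":[0,0,0.002]},{"xyz":[0,0,0.001]},{}]' > m.json && python3 steer.py m.json| grep -E 'pos|wrist'
echo '[{"xyz":[0,0,0.001]},{"xyz":[0,0,0.001]},{}]' > m.json && python3 steer.py m.json| grep -E 'pos|wrist'
echo '[{"xyz":[0,0,0.001]},{"xyz":[0,0,0.001]},{}]' > m.json && python3 steer.py m.json| grep -E 'pos|wrist'; done
```

```text
ee_pos: [0.4872, 0.1716, 0.011]
wrist_force: [0.2, 0.5, -0.7]
ee_pos: [0.4872, 0.1716, 0.009]
wrist_force: [0.2, -0.2, 0.1]
ee_pos: [0.4873, 0.1716, 0.0071]
wrist_force: [0.4, 0.4, -0.4]
```

```bash
echo '[{"xyz":[0,0,0.001]},{"xyz":[0,0,0.001]},{}]' > m.json && python3 steer.py m.json| grep -E 'pos|wrist'
echo '[{"xyz":[0,0,0.001]},{"xyz":[0,0,0.001]},{}]' > m.json && python3 steer.py m.json| grep -E 'pos|wrist'
echo '[{"xyz":[0,0,0.001]},{"xyz":[0,0,0.001]},{}]' > m.json && python3 steer.py m.json| grep -E 'pos|wrist'
```

```text
ee_pos: [0.4875, 0.1716, 0.0065]
wrist_force: [-4.9, -2.4, 16.5]
ee_pos: [0.4877, 0.1717, 0.0059]
wrist_force: [-8.8, -6.6, 36.2]
ee_pos: [0.4879, 0.1717, 0.0053]
wrist_force: [-14.2, -9.6, 53.6]
```

It stopped stiffly at TCP z 0.0065, which is where the home position was predicted. I'll lift straight away and verify in the picture numerically.

```bash
echo '[{"xyz":[0,0,-0.01]},{"xyz":[0,0,-0.04]},{"xyz":[0,0,-0.05]},{"xyz":[0,0,-0.0367]},{},{}]' > m.json && python3 steer.py m.json| grep -E 'clock|pos|wrist'
python3 - <<'E'
from h import *
o=status.get_obs();im=viewer.get_image('wrist')[:,:,::-1];cv2.imwrite('pics/w9.png',im);c=cam('wrist',o);print(o['ee_pos'])
for f in('w8','w9'):
  g=cv2.cvtColor(cv2.imread(f'pics/{f}.png'),6);p=g[200:350,290:350]
  m=(p<60).astype(np.uint8);n,l,s,ce=cv2.connectedComponentsWithStats(m)
  print([ (s[i]+[290,200,0,0,0]).tolist() for i in range(1,n) if s[i,4]>100])
  for v0 in(216,262,308):
    q=g[v0:v0+36,298:340];e=(q>.85*q.max());cc=np.argwhere(e).mean(0);print(f,v0,(cc+[v0,298]).round(1),e.sum(),q.max())
a,b=[cv2.cvtColor(cv2.imread(f'pics/{f}.png'),6)[216:252,300:338] for f in('w8','w9')]
for x in(a,b):
  print('\n'.join(' '.join('%3d'%k for k in row[::2]) for row in x[::2]));print()
E
```

```text
clock: 13.85
ee_pos: [0.4878, 0.1713, 0.1384]
wrist_force: [-0.7, 0.1, -1.1]
[0.48776513 0.17131458 0.13844739]
[[299, 218, 37, 30, 508], [299, 265, 37, 27, 474], [290, 291, 60, 59, 1954]]
w8 216 [233.9 315.7] 258 236
w8 262 [282.6 316.9] 200 235
w8 308 [333.6 316.3] 68 142
[[296, 218, 38, 30, 518], [296, 266, 38, 28, 481], [290, 291, 60, 59, 1959]]
w9 216 [233.7 313.6] 308 236
w9 262 [283.1 314.1] 192 236
w9 308 [333.5 316.3] 65 143
183 183 183 181 174 174 175 175 176 176 177 174 170 169 170 169 168 168 176
 56  57  56  55  56  55  56  55  57  54  55  53  54  55  55  53  54  54  83
 61  60  61  60  60  59  59  59  59  59  59  57  58  57  59  58  58  59  80
 59  60  60  59  61  74 101 100 101 101 105 104  73  57  60  58  59  57  82
 61  60  59  58  66 185 229 226 216 218 226 229 187  63  57  57  59  56  83
 57  58  60  58 120 222 178 201 224 222 197 177 222 114  56  56  55  54  88
 59  58  58  69 198 190 227 182 140 139 199 219 178 200  69  56  55  57  89
 57  58  59 149 215 227 165 130 134 132 116 128 213 203 139  56  56  54  89
 57  56  85 214 216 208 170 231 234 235 230 150 143 15
[... 1374 characters left out ...]
  55  54 129 194
 64 183 221 225 213 235 235 235 235 235 225 223 191 207  70  55  57 131 194
 56 112 221 225 221 235 234 235 235 235 227 221 192 151  57  54  54 130 191
 55  60 174 210 212 235 235 235 236 235 216 210 150  68  52  55  52 130 190
 54  55  89 206 225 230 234 235 234 231 222 203 106  50  41  39  43 124 183
 54  54  56 141 220 222 223 221 188 158 146 121  40  37  34  34  36  86 119
 35  40  37  51 136 150 144 150 141 137 130  56  35  37  34  35  35  84 118
 33  35  35  34  35  39  39  33  36  37  36  34  36  37  34  35  37  86 118
 74  75  73  74  75  75  75  75  75  75  74  73  75  75  74  74  78 115 118
117 116 117 117 117 116 116 116 118 117 118 119 119 119 118 119 120 119 119
```

The button is now concentric with its neck, so it is home. The tip offset of 40 mm is also confirmed. Next I turn back, rise, and go behind the cover.

```bash
echo '[{"xyz":[0,0,-0.04],"twist":0.143},{"xyz":[0,0,-0.04],"twist":0.143},{"xyz":[0,0,-0.03],"twist":0.143},{"twist":0.143},{"twist":0.143},{"twist":0.143},{"twist":0.143},{"twist":0.143}]' > m.json && python3 steer.py m.json| grep -E 'pos|wrist'
echo '[{"twist":0.143},{"twist":0.143},{"twist":0.141},{"xyz":[0.037,0.0095,0]},{"xyz":[0.037,0.0095,0]},{"xyz":[0.037,0.0095,0]},{"xyz":[0.036,0.0095,0]},{}]' > m.json && python3 steer.py m.json| grep -E 'clock|pos|wrist|rot'
python3 - <<'E'
from h import *
d=np.load('w1.npz');c=(d['K'],d['V']);print('psu',onplane(c,(185,45),0),'cells',onplane(cam('scene'),(219,265),0))
E
```

```text
ee_pos: [0.4866, 0.1711, 0.2461]
wrist_force: [-0.5, -0.2, -0.2]
clock: 15.5
ee_pos: [0.6374, 0.1303, 0.2436]
ee_rot: [0.001, 1.0, -0.001, -0.002]
wrist_force: [0.1, -0.4, -0.1]
psu [0.58267649 0.27576154 0.        ] cells [0.71457143 0.15414614 0.        ]
```

```bash
echo '[{"xyz":[0,0,0.04]},{"xyz":[0,0,0.04]},{"xyz":[0,0,0.04]},{"xyz":[0,0,0.025]},{},{}]' > m.json && python3 steer.py m.json| grep -E 'clock|pos|wrist|rot'
```

```text
clock: 16.1
ee_pos: [0.6337, 0.1341, 0.1022]
ee_rot: [0.0, 1.0, 0.001, -0.001]
wrist_force: [0.1, 1.1, 1.1]
```

```bash
echo '[{"xyz":[-0.019,0,-0.003]},{"xyz":[-0.019,0,-0.003]},{"xyz":[-0.0126,0,-0.002]},{"xyz":[-0.0126,0,-0.002]},{"xyz":[-0.0124,0,0]},{"xyz":[-0.0124,0,0]},{}]' > m.json && python3 steer.py m.json| grep -E 'clock|pos|wrist|rot'
python3 - <<'E'
from h import *
im=viewer.get_image('scene')[:,:,::-1];cv2.imwrite('pics/s10.png',im);c=cam('scene')
n=cv2.imread('pics/s7.png');d=cv2.cvtColor(cv2.absdiff(im,n),6)
for th in(1.85,1.6,1.3,1.0,.7):
  P=[proj(c,(.5555-.105*np.cos(th),.1955-.006,.064+.105*np.sin(th)))][0].round().astype(int);print(th,P,im[P[1],P[0]],n[P[1],P[0]])
E
```

```text
clock: 16.8
ee_pos: [0.5447, 0.1336, 0.1129]
ee_rot: [0.0, 1.0, 0.001, -0.0]
wrist_force: [0.6, 1.4, 1.1]
1.85 [221 218] [111 141 155] [89 91 94]
1.6 [226 220] [72 89 97] [83 84 87]
1.3 [233 226] [104 106 109] [185 210 222]
1.0 [240 237] [152 175 188] [211 233 240]
0.7 [246 252] [148 169 181] [208 230 237]
```

The cover frame is now at about 1.3 rad, following the fingers. I continue along the arc.

```bash
echo '[{"xyz":[-0.0125,0,0.004]},{"xyz":[-0.0125,0,0.005]},{"xyz":[-0.009,0,0.007]},{"xyz":[-0.009,0,0.007]},{"xyz":[-0.007,0,0.009]},{"xyz":[-0.007,0,0.009]},{"xyz":[-0.006,0,0.009]},{"xyz":[-0.004,0,0.009]}]' > m.json && python3 steer.py m.json| grep -E 'clock|pos|wrist|rot'
echo '[{"xyz":[-0.004,0,0.007]},{"xyz":[-0.003,0,0.006]},{"xyz":[-0.002,0,0.005]},{},{}]' > m.json && python3 steer.py m.json| grep -E 'clock|pos|wrist|rot'
```

```text
clock: 17.65
ee_pos: [0.4791, 0.1336, 0.0531]
ee_rot: [-0.0, 1.0, 0.001, 0.0]
wrist_force: [2.1, -0.6, 1.3]
clock: 18.15
ee_pos: [0.4704, 0.1336, 0.0358]
ee_rot: [0.0, 1.0, 0.001, 0.0]
wrist_force: [1.1, -0.4, 0.9]
```

```bash
echo '[{"xyz":[-0.002,0,0.003]},{"xyz":[0,0,0.002]},{}]' > m.json && python3 steer.py m.json| grep -E 'clock|pos|wrist'
echo '[{"xyz":[0,0,0.002]},{"xyz":[0,0,0.001]},{}]' > m.json && python3 steer.py m.json| grep -E 'clock|pos|wrist'
echo '[{"xyz":[0,0,0.001]},{"xyz":[0,0,0.0005]},{}]' > m.json && python3 steer.py m.json| grep -E 'clock|pos|wrist'
```

```text
clock: 18.45
ee_pos: [0.4682, 0.1335, 0.0307]
wrist_force: [0.6, 0.7, 0.9]
clock: 18.75
ee_pos: [0.4678, 0.1335, 0.0275]
wrist_force: [0.4, 0.3, 0.6]
clock: 19.05
ee_pos: [0.4679, 0.1335, 0.0263]
wrist_force: [-1.7, -0.9, 4.4]
```

```bash
echo '[{"xyz":[0,0,0.001]},{"xyz":[0,0,0.0005]},{}]' > m.json && python3 steer.py m.json| grep -E 'clock|pos|wrist'
echo '[{"xyz":[0,0,0.001]},{"xyz":[0,0,0.0005]},{}]' > m.json && python3 steer.py m.json| grep -E 'clock|pos|wrist'
```

```text
clock: 19.35
ee_pos: [0.4679, 0.1336, 0.0253]
wrist_force: [-5.3, -1.4, 11.8]
clock: 19.65
ee_pos: [0.4679, 0.1336, 0.0243]
wrist_force: [-7.1, -1.8, 20.4]
```

```bash
echo '[{"xyz":[0,0,-0.01]},{"xyz":[0,0,-0.03]},{"xyz":[0,0,-0.05]},{"xyz":[-0.04,0,-0.05]},{"xyz":[-0.04,0,-0.05]},{"xyz":[-0.005,0.005,-0.05]},{"xyz":[0,0,-0.05]},{"xyz":[0,0,-0.047]}]' > m.json && python3 steer.py m.json| grep -E 'clock|pos|wrist'
echo '[{},{},{},{}]' > m.json && python3 steer.py m.json| grep -E 'clock|pos|wrist'
python3 - <<'E'
from h import *
o=status.get_obs();c=cam('wrist',o);im=viewer.get_image('wrist')[:,:,::-1];cv2.imwrite('pics/w11.png',im);s=viewer.get_image('side')[:,:,::-1];s0=cv2.imread('pics/side0.png')
P=cam('side')
u,v=proj(P,(.51,.1335,.068)).astype(int);print('side diff to start',cv2.absdiff(s,s0)[v-8:v+8,u-10:u+10].mean())
sc=viewer.get_image('scene')[:,:,::-1];u,v=proj(cam('scene'),(.51,.1335,.068)).astype(int);print('scene diff',cv2.absdiff(sc,cv2.imread('pics/scene0.png'))[v-6:v+6,u-14:u+14].mean(),'open ref',cv2.absdiff(cv2.imread('pics/s7.png'),cv2.imread('pics/scene0.png'))[v-6:v+6,u-14:u+14].mean())
g=cv2.cvtColor(im,6).astype(int)
# front edge of cover: profile down through box column y=.175
for y in(.18,.09):
  pr=[int(g[tuple(proj(c,(x,y,.068)).round().astype(int)[::-1])]) for x in np.arange(.42,.57,.003)];print(y,pr)
  q=cv2.imread('pics/w1.png');
b=(slice(60,110),slice(340,390));m=(g<60)
print(proj(c,(.485,.0445,.075)))
E
```

```text
clock: 20.45
ee_pos: [0.4003, 0.1283, 0.3405]
wrist_force: [1.1, 0.1, -0.6]
clock: 20.85
ee_pos: [0.4003, 0.1282, 0.3367]
wrist_force: [-0.6, -1.1, 0.0]
side diff to start 0.58125
scene diff 0.7837301587301587 open ref 112.55059523809524
0.18 [215, 230, 228, 228, 228, 228, 223, 177, 190, 190, 189, 189, 187, 189, 187, 186, 174, 206, 210, 209, 207, 207, 207, 205, 206, 205, 210, 213, 213, 214, 214, 214, 213, 214, 213, 213, 213, 212, 166, 180, 175, 173, 120, 34, 48, 43, 118, 227, 228, 228]
0.09 [231, 229, 225, 221, 217, 215, 215, 175, 187, 188, 109, 109, 111, 110, 110, 111, 111, 191, 192, 193, 210, 214, 214, 212, 193, 192, 204, 214, 215, 215, 214, 214, 214, 213, 211, 212, 213, 214, 162, 111, 112, 109, 82, 27, 27, 31, 68, 148, 215, 216]
[392.61633531 122.65704818]
```

The cover is shut and has stayed shut: both camera views match the start picture. Now the rocker.

```bash
echo '[{"xyz":[0.0415,0.042,0]},{"xyz":[0.0415,0.042,0]},{"xyz":[0,0,0.05]},{"xyz":[0,0,0.05]},{"xyz":[0,0,0.05]},{"xyz":[0,0,0.05]},{"xyz":[0,0,0.05]},{"xyz":[0,0,0.03]}]' > m.json && python3 steer.py m.json| grep -E 'clock|pos|wrist'
echo '[{},{}]' > m.json && python3 steer.py m.json| grep -E 'clock|pos|wrist'
python3 - <<'E'
from h import *
s=viewer.get_image('side')[:,:,::-1];u,v=proj(cam('side'),(.51,.1335,.068)).astype(int);print(cv2.absdiff(s,cv2.imread('pics/side0.png'))[v-8:v+8,u-10:u+10].mean())
E
```

```text
clock: 21.8
ee_pos: [0.4689, 0.0572, 0.0542]
wrist_force: [0.1, 0.3, 0.4]
clock: 22.0
ee_pos: [0.4713, 0.058, 0.0582]
wrist_force: [-0.6, -0.4, -0.3]
0.4791666666666667
```

```bash
echo '[{"xyz":[0.012,0.0135,0]},{"xyz":[0,0,0.01]},{"xyz":[0,0,0.008]},{},{}]' > m.json && python3 steer.py m.json| grep -E 'clock|pos|wrist'
echo '[{"xyz":[0,0,0.003]},{"xyz":[0,0,0.003]},{}]' > m.json && python3 steer.py m.json| grep -E 'clock|pos|wrist'
```

```text
clock: 22.55
ee_pos: [0.4829, 0.0445, 0.0401]
wrist_force: [0.8, -0.8, 0.9]
clock: 22.85
ee_pos: [0.483, 0.0441, 0.0337]
wrist_force: [0.5, -0.8, -0.1]
```

```bash
echo '[{"xyz":[0,0,0.002]},{"xyz":[0,0,0.001]},{}]' > m.json && python3 steer.py m.json| grep -E 'clock|pos|wrist'
echo '[{"xyz":[0,0,0.001]},{"xyz":[0,0,0.001]},{}]' > m.json && python3 steer.py m.json| grep -E 'clock|pos|wrist'
```

```text
clock: 23.15
ee_pos: [0.4834, 0.0439, 0.0308]
wrist_force: [0.4, -0.2, -0.3]
clock: 23.45
ee_pos: [0.4835, 0.044, 0.0292]
wrist_force: [-1.5, 0.3, 3.9]
```

```bash
echo '[{"xyz":[0,0,0.001]},{"xyz":[0,0,0.001]},{}]' > m.json && python3 steer.py m.json| grep -E 'clock|pos|wrist'
echo '[{"xyz":[0,0,0.001]},{}]' > m.json && python3 steer.py m.json| grep -E 'clock|pos|wrist'
```

```text
clock: 23.75
ee_pos: [0.4838, 0.044, 0.0286]
wrist_force: [-7.4, -1.8, 22.5]
clock: 23.95
ee_pos: [0.4838, 0.044, 0.0284]
wrist_force: [-10.7, -1.7, 33.2]
```

Hard stop at the expected "on" height. I'll lift off and compare the rocker's appearance with the earlier view.

```bash
echo '[{"xyz":[0,0,-0.01]},{"xyz":[0,0,-0.03]},{"xyz":[0,0,-0.05]},{"xyz":[-0.04,-0.042,-0.05]},{"xyz":[-0.043,-0.042,-0.05]},{"xyz":[0,0,-0.05]},{"xyz":[0,0,-0.05]},{"xyz":[0,0,-0.018]}]' > m.json && python3 steer.py m.json| grep -E 'clock|pos|wrist'
echo '[{},{},{}]' > m.json && python3 steer.py m.json| grep -E 'clock|pos|wrist'
python3 - <<'E'
from h import *
o=status.get_obs();im=viewer.get_image('wrist')[:,:,::-1];cv2.imwrite('pics/w12.png',im);print(o['ee_pos'])
c=cam('wrist',o);u,v=proj(c,(.5035,.0445,.07)).round().astype(int);print(u,v)
for f in('w11','w12'):
  g=cv2.cvtColor(cv2.imread(f'pics/{f}.png'),6);print(f,g[v-36:v+36,u].tolist())
s=viewer.get_image('side')[:,:,::-1];u,v=proj(cam('side'),(.51,.1335,.068)).astype(int);print(cv2.absdiff(s,cv2.imread('pics/side0.png'))[v-8:v+8,u-10:u+10].mean())
s=cv2.cvtColor(viewer.get_image('scene'),7);s0=cv2.imread('pics/scene0.png',0);c=cam('scene')
for n,X in(('rest/on near',.4805),('far',.5265)):
  u,v=proj(c,(X,.0445,.067)).round().astype(int);print(n,s0[v-5:v+6,u].tolist(),s[v-5:v+6,u].tolist())
E
```

```text
clock: 24.75
ee_pos: [0.4311, 0.0993, 0.3034]
wrist_force: [0.9, 0.4, -0.3]
clock: 25.05
ee_pos: [0.4289, 0.0978, 0.2972]
wrist_force: [-0.2, -0.3, -0.4]
[0.42887336 0.09784471 0.29716851]
369 131
w11 [92, 94, 102, 103, 102, 103, 103, 104, 104, 103, 105, 105, 104, 105, 103, 104, 105, 105, 105, 106, 106, 105, 105, 107, 107, 107, 108, 109, 108, 108, 109, 109, 110, 110, 110, 110, 110, 111, 109, 110, 110, 108, 109, 109, 109, 108, 109, 109, 109, 108, 109, 110, 109, 109, 109, 110, 110, 109, 109, 109, 107, 106, 88, 77, 132, 182, 183, 153, 202, 213, 214, 215]
w12 [110, 109, 110, 111, 111, 110, 110, 110, 109, 105, 51, 35, 33, 54, 42, 28, 24, 30, 27, 30, 29, 32, 30, 30, 31, 32, 33, 28, 32, 31, 31, 31, 29, 30, 31, 29, 34, 30, 32, 29, 30, 30, 32, 30, 30, 32, 30, 29, 32, 33, 31, 30, 26, 30, 29, 27, 28, 31, 29, 32, 27, 26, 31, 30, 38, 40, 83, 105, 106, 108, 106, 107]
0.45729166666666665
rest/on near [28, 28, 23, 22, 22, 30, 61, 107, 140, 154, 162] [24, 21, 20, 20, 19, 19, 35, 58, 79, 103, 136]
far [149, 156, 157, 149, 122, 79, 41, 26, 22, 22, 36] [100, 82, 55, 32, 19, 19, 20, 17, 16, 17, 25]
```

The rocker's far end has risen about 4 px and its near end has dropped, so it is on. The cover is still shut and the arm is clear.

```bash
python3 -c "from plant import r, viewer, status, sign_off;print(sign_off())"
```

```text
the job is handed in; nothing more can be done
None
```

I finished all four steps in order and handed the job in at about 25 s, but the hand-in returned no verdict. Camera checks showed the tripped left breaker's button home, the cover shut and still down after release, and the rocker on, with the arm clear; I did not measure the latch angle or check the loose things.

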